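# Back off the ratchet of a reel take-up stand by one notch

## Task

The component reel on the take-up stand is wound one notch too tight: with a fingertip lift the ratchet pawl out of the teeth and tip it right back to its stop, where it stays. Push the wheel backward (its top towards the pawl's pivot) by one notch and no further, then tip the pawl forward so that its nose drops fully home between the teeth. Everything is only pushed; do not pick up or shift any of the loose things around the stand.

Things in the scene. Friction and masses are not known exactly. Their poses are not given: they have to be found in the camera images.
- stand: fixed reel take-up stand: grey base plate 240 x 180 x 12 mm (x, y, z) with aluminium posts, outer faces at y = +-21 mm. Origin at the centre of the plate's underside; z up, +x from the wheel's top towards the pawl's pivot, +y towards the spokes. Axle along y at x 0, z 110 mm (its posts to z 124). Pawl pivot along y at x 75, y 0, z 205 mm (its posts, x 66 to 92, rise to z 216)
- feed_wheel (a joint): angle of the wheel turning with star and reel, rad; growing = backward, top moving to the stand's +x. 0: a tooth's steep face touches the seated pawl's nose. Pawl down, it cannot turn back past 0, 0.63 (one notch back), 1.26. Starts at -0.1 to 0. One notch back and pawl able to drop home: 0.35 to 0.62; beyond 0.63 the nose lands on the next tooth. Stays where left; 1 to 2 N at a spoke turns it
- pawl (a joint): angle of the pawl, rad; 0 = nose at the bottom of the notch, growing = nose lifted, the weight roller moving over to the stand's +x. Below about 0.7 it falls back onto the teeth by its own weight; beyond about 0.85 it falls over the other way and rests at its stop at 1.4. It takes less than 1 N at the roller
- pawl_weight (a point): centre of the pawl's weight roller, a steel cylinder 18 mm diameter, 32 mm long along y, on a stem, 50 mm from the pivot; topmost part of the stand. Pawl down: it leans 30 degrees from vertical to the stand's -x (z 248 mm); pushed to +x it lifts the nose; at the stop it leans 50 degrees to +x (z 237 mm)
- pawl_nose (a point): centre of the pawl's nose, an 8 mm round bar across the end of the pawl's arm, 84 mm from the pivot, seated at the top of the steel ratchet wheel (at stand y 0, 16 mm thick, tooth-tip radius 57 mm, root 46 mm, 10 teeth: a notch is 36 degrees)
- spoke_tip (a point): centre of the black 16 mm ball at the end of the uppermost of five spokes of the hand star, 80 mm from the axle. Spokes are 10 mm round bars, 72 degrees (two notches) apart. At wheel angle 0 this spoke leans 18 degrees from vertical to the stand's -x; pushing it to +x turns the wheel backward
- spoke_hub (a point): centre of the hand star's hub (32 mm diameter), on the axle at stand y 50 mm, the plane of the spokes. On the axle's other end, at y -60 to -44 mm, a white reel of 88 mm radius turns with it
- flux_jar: loose bystander: amber jar, 40 mm diameter, 55 mm high, origin under its centre
- driver: loose bystander: screwdriver about 160 mm long lying on the mat, origin at its middle, underside
- capacitor: loose bystander: capacitor can, 25 mm diameter, 38 mm high, standing on the stand's base plate, origin under its centre
- parts_dish: loose bystander: small white bowl, 70 mm across, 26 mm high, origin under its centre
- heatsink: loose bystander: finned aluminium heatsink 40 x 40 x 22 mm, origin under its centre
- washer: loose bystander: brass collar, 44 mm diameter, 12 mm high, lying on the stand's base plate, origin under its centre

How it is judged:
By the outcome, as a careful person would: the job done as asked, in the order asked, and still so for the second after the job is handed in, with the robot touching nothing.
It also fails if it takes over 54 s, if anything falls off the work surface, if the arm or the gripper's body presses on something with over 40 N, if the wrist force passes 120 N, or if a joint passes its speed limit or range.

## Robot

A 7-joint arm with a two-finger parallel gripper is mounted at the origin on the work surface. World frame = base frame: x ahead of the robot, y to its left, z up, the work surface at z = 0. Lengths are in m, angles in rad, forces in N, time in s.
With the tool pointing down it reaches from about 0.4 to 0.85 m from the base axis. Payload 10.4 kg.
Tool frame: the origin (TCP) lies on the centre line of the jaws, within the pads' length; the fingertips stand 14 mm ahead of it and the grasp point (between the pads) lies 5 mm behind it; z points along the fingers, y is the direction in which the jaws open and shut (so a half turn about z gives the same grasp; the last joint's range is limited). The gripper opens to 87 mm and grips with 3 to 60 N. Pads are 19 mm wide; open, the fingers measure 117 mm over their backs; the gripper's body (75 mm by 190 mm) begins 51 mm behind the grasp point.
Start: joints at [-1.235, 0.332, -0.065, 1.46, 0.022, 1.35, -0.088], TCP at [0.219, 0.585, 0.237] pointing down, gripper open.
Joint ranges: [-2.6, 2.6], [-0.5, 2.12], [-1.47, 1.34], [0.16, 2.42], [-1.27, 4.41], [0.06, 2.06], [-2.6, 2.6]. Speed limits (rad/s): [2.22, 2.22, 2.79, 2.79, 3.14, 3.14, 3.14].

## Interface

Orientations are given as a unit quaternion [x, y, z, w].
In Python, from rig import readout, eyes, manip gives the robot as it stands.
- The arm moves only by the tool play_rows, never from a script. Its argument "steps" is a list that holds one entry, the list of rows, each a list of 5 numbers: the shift along the tool's x, y, z in cm, then the turn about the tool's z in rad, then the finger opening in cm, from 0 to 8.7. A call has 1 to 20 rows; each row shifts and turns the commanded pose from where the row before left it, along the tool's axes as they then stand; what a row does not reach is not made up. A row lasts 1/8 s, in which the tool goes at most 62.5 mm and 10.7 degrees, less where a joint would pass 70% of its speed; a pose out of reach is approached as far as the arm can. A call is refused whole if a number of a shift passes 6.25 or a number of a turn 0.188, either way. A call with a gripper value outside its range is refused whole. The fingers move at their own pace and stop on an object; "force" is the grip in N (left out, the last holds). Time passes only in rows, so rows that do not move let the fingers close. It gives the time, the measured TCP pose, the force and the opening at its end, in the units of the state.
- readout.state(): the state, without advancing time (a new reading comes with each control period).
- eyes.capture(name): name is "side" or "top"; returns a dict with "image" (420x560x3 uint8, red, green, blue), "z_map" (420x560 float32, m along the optical axis (not along the pixel's ray), 0 where there is no reading), "fovy" (degrees; the focal length in pixels is half the picture's height over the tangent of half this angle, whatever the lens; pixels are square), "cx", "cy" (the principal point, pixels), "rvec" (rotation vector, rad) and "tvec" (3), from world to camera coordinates, as OpenCV has them. Camera axes: x right, y down, z forward; pixel columns grow to the right and rows downward; lengths in m; the calibration is good to about 2 mm. A picture is of the moment at which its call begins.
- manip.close_job(): hands the job in, once; it reports no verdict.
The state is a dict: "t": time; "joint_positions": joint angles; "qvel": joint speeds; "joint_torque": joint torques, N m; "tool_pos": TCP position; "orientation": TCP orientation; "force": force on the tool from outside, world axes, zero at the start; "torque": the same for the moment, N m; "gripper_width": finger opening in m.
Only numpy, scipy, OpenCV 4.12 (cv2) and the standard library are available. Lean on these libraries where they do the work, as an engineer would, in place of code of your own. Each camera call takes 0.05 s, during which the arm holds its last target. There are 200 camera calls.

## Working session

There is one attempt and no reset: what is moved stays moved. The work goes in short steps, Python scripts to look and compute and a tool call to move; the robot and the scene stay as the last step left them, time stands still between calls to the robot, and variables do not carry over. Pictures are saved under pics/ and viewed, about 8 in all and at most 12, crops included, and the job is handed in when it is done.

Besides the shell and the picture viewer there is one more tool, called after "Emit:" by a JSON object that holds its "name" and its "arguments". play_rows: Moves the arm, as the interface text tells. Its arguments: {"type":"object","properties":{"steps":{"type":"array","items":{"type":"array","items":{"type":"array","items":{"type":"number"}}}},"force":{"type":"number"}},"required":["steps"]}

```bash
mkdir -p pics
cat > h.py <<'E'
import numpy as np,cv2
from rig import readout,eyes,manip
def cap(n,fn=None):
    c=eyes.capture(n)
    c['f']=210/np.tan(np.radians(c['fovy'])/2)
    c['R']=cv2.Rodrigues(np.array(c['rvec'],float))[0]; c['t']=np.array(c['tvec'],float).ravel()
    if fn: cv2.imwrite('pics/'+fn,c['image'][:,:,::-1])
    return c
def cloud(c):
    z=c['z_map']; v,u=np.mgrid[:z.shape[0],:z.shape[1]]
    P=np.stack([(u-c['cx'])/c['f']*z,(v-c['cy'])/c['f']*z,z],-1)
    W=(P-c['t'])@c['R']; W[z==0]=np.nan
    return W
def proj(c,p):
    q=np.atleast_2d(p)@c['R'].T+c['t']
    return q[:,:2]/q[:,2:]*c['f']+[c['cx'],c['cy']]
E
python3 - <<'E'
from h import *
import pickle
a=cap('side','s1.png');b=cap('top','t1.png')
pickle.dump((a,b),open('c1.pkl','wb'))
for c in(a,b): print(c['fovy'],c['cx'],c['cy'],-c['R'].T@c['t'])
print(readout.state())
cv2.imwrite('pics/both1.png',np.vstack([a['image'],b['image']])[:,:,::-1])
E
```

```text
50.9345473410676 278.3998525885367 210.25009860127508 [ 0.24462235 -0.47458968  0.68060561]
51.28304335053511 277.2102475514876 214.26087386253536 [0.46671826 0.01489134 0.95720842]
{'t': 0.1, 'joint_positions': array([-1.23461652,  0.33282285, -0.06471243,  1.4608756 ,  0.02157911,
        1.34988547, -0.0885156 ]), 'qvel': array([-3.47489472e-05, -2.79451569e-03,  1.17424724e-03, -1.20938315e-03,
       -2.08931638e-04, -1.39046854e-03, -8.66925292e-04]), 'joint_torque': array([ 1.00921388e-03, -6.24533987e+01,  2.46021064e-02, -3.90719783e+01,
       -6.13882206e-02,  3.66321404e-02,  8.79807340e-05]), 'tool_pos': array([0.2193295 , 0.58489485, 0.23581593]), 'orientation': array([ 1.78423769e-01,  9.83953524e-01, -6.40845714e-04, -9.89019078e-05]), 'force': array([-0.50897593, -0.46590516,  0.47464968]), 'torque': array([ 0.03924854, -0.03013096, -0.01747956]), 'gripper_width': 0.08692692079499639}
```

View pics/s1.png

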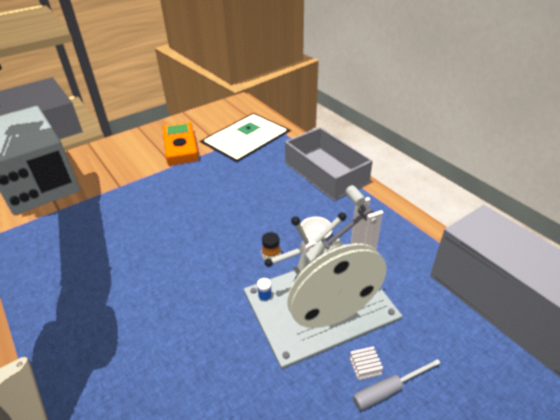

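View pics/t1.png

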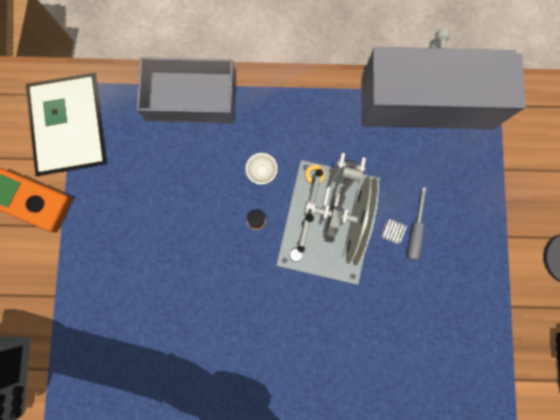

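The side view shows the stand, with its plate around (320,310), the spokes on the far side and the roller at (356,196). In the top view the plate corners are near (301,162), (379,178), (360,283) and (278,266), and the pawl roller is near (350,170). Next I'll fit the stand pose.

```bash
cat > fit.py <<'E'
from h import *
import pickle
a,b=pickle.load(open('c1.pkl','rb'))
W=cloud(b);img=b['image'].astype(int)
z=W[...,2]; v,u=np.mgrid[:420,:560]
reg=(u>265)&(u<395)&(v>150)&(v<295)
sat=img.max(-1)-img.min(-1)
m=reg&(z>0.006)&(z<0.02)&(sat<50)
print(m.sum(),np.nanmedian(z[m]),np.nanmedian(z[reg&(z<.006)]))
P=W[m][:,:2]
n,l,s=cv2.connectedComponentsWithStats(m.astype(np.uint8))[1:3][0],0,0
r=cv2.minAreaRect((P*1000).astype(np.float32)); print(r, cv2.boxPoints(r))
# project box corners
hi=reg&(z>0.2); print('high pts');
for lo in (0.2,0.21,0.22,0.23,0.24,0.25):
    k=reg&(z>lo)&(z<lo+.01); print(lo,k.sum(),W[k].mean(0) if k.any() else '')
E
python3 fit.py
```

```text
5377 0.012185428010314692 0.0009438165306730937
((591.051513671875, -88.03001403808594), (312.5570068359375, 240.1127471923828), 78.25568389892578) [[ 441.69876 -216.6001 ]
 [ 676.785   -265.47375]
 [ 740.4043    40.54007]
 [ 505.31805   89.41373]]
high pts
0.2 47 [ 0.66432435 -0.10761558  0.20744257]
0.21 187 [ 0.66487236 -0.11199007  0.21459942]
0.22 6 [ 0.65468942 -0.11017777  0.22647253]
0.23 1 [ 0.6523858  -0.10997971  0.23094021]
0.24 13 [ 0.63307251 -0.09984415  0.24806654]
0.25 195 [ 0.6367252  -0.1064783   0.25567291]
```

```bash
cat > fit2.py <<'E'
from h import *
import pickle
a,b=pickle.load(open('c1.pkl','rb'))
W=cloud(b);img=b['image'].astype(int)
z=W[...,2]; v,u=np.mgrid[:420,:560]
sat=img.max(-1)-img.min(-1)
m=((u>265)&(u<383)&(v>150)&(v<295)&(z>0.006)&(z<0.02)&(sat<50)).astype(np.uint8)
m=cv2.morphologyEx(m,cv2.MORPH_OPEN,np.ones((2,2),np.uint8))
r=cv2.minAreaRect((W[m>0][:,:2]*1000).astype(np.float32)); print(r)
c=np.array(r[0])/1000; th=np.radians(r[2]-90) if r[2]>45 else np.radians(r[2])
np.save('stand.npy',[*c,th]); print(c,np.degrees(th))
R=np.array([[np.cos(th),-np.sin(th),0],[np.sin(th),np.cos(th),0],[0,0,1]])
for c_,n in((b,'top'),(a,'side')):
    S=(cloud(c_)-[*c,0])@R
    x,y,zz=[S[...,i] for i in range(3)]
    k=(abs(x)<.15)&(abs(y)<.1)
    q=k&(zz>.235)&(abs(y)<.03)&(x<.12); print(n,'roller',q.sum(),S[q].mean(0),S[q].min(0),S[q].max(0))
    q=k&(y>.035)&(y<.065)&(zz>.03)
    h=np.hypot(x,zz-.11); ang=np.degrees(np.arctan2(x,zz-.11))
    q&=(h>.045)&(h<.095)
    for A in range(-180,180,12):
        w=q&(ang>=A)&(ang<A+12)
        if w.sum()>4: print(A,w.sum(),ang[w].mean().round(1),h[w].max().round(3),y[w].mean().round(3))
    q=k&(y<-.03)&(y>-.08)&(zz>.06); print('reel',q.sum(),S[q].min(0),S[q].max(0))
    im=cv2.resize(c_['image'][130:350,220:420] if n=='side' else c_['image'][140:300,230:430],None,fx=2.7,fy=2.7,interpolation=cv2.INTER_CUBIC)
    off,sc=((220,130) if n=='side' else (230,140)),2.7
    pts=[[sx*.12,sy*.09,.012] for sx in(-1,1) for sy in(-1,1)]+[[0,.05,.11],[-.025,0,.248],[-.0247,.05,.186],[.075,.021,.205]]
    for p in proj(c_,np.array(pts)@R.T+[*c,0]): cv2.circle(im,tuple(int(i) for i in (p-off)*sc),3,(255,0,255),1)
    cv2.imwrite(f'pics/crop_{n}.png',im[:,:,::-1])
A=cv2.imread('pics/crop_side.png');B=cv2.imread('pics/crop_top.png')
H=max(A.shape[0],B.shape[0]);f=lambda i:cv2.copyMakeBorder(i,0,H-i.shape[0],0,0,0)
o=np.hstack([f(A),f(B)]);cv2.imwrite('pics/crops1.png',cv2.resize(o,None,fx=.74,fy=.74,interpolation=cv2.INTER_AREA)); print(o.shape)
E
python3 fit2.py
```

```text
((641.5553588867188, -132.59934997558594), (335.97027587890625, 182.68807983398438), 36.74287796020508)
[ 0.64155536 -0.13259935] 36.74287796020508
top roller 159 [0.00996553 0.02133001 0.25568419] [-0.00381295  0.00838255  0.24671429] [0.02886145 0.02981837 0.26022402]
-144 9 -136.7 0.094 0.043
-132 25 -125.5 0.094 0.047
-120 27 -113.6 0.09 0.051
-108 24 -102.1 0.085 0.051
-96 45 -88.5 0.095 0.047
-84 55 -78.4 0.094 0.047
-72 51 -66.4 0.095 0.047
-60 29 -55.4 0.095 0.045
-48 17 -43.9 0.094 0.04
-36 25 -27.7 0.064 0.06
-24 73 -17.5 0.064 0.055
-12 72 -5.8 0.075 0.046
0 20 2.2 0.075 0.041
36 71 45.6 0.086 0.05
48 43 49.6 0.085 0.056
108 10 118.7 0.075 0.055
120 12 121.3 0.081 0.047
156 23 163.3 0.081 0.042
168 16 171.2 0.08 0.053
reel 60 [-0.02023659 -0.04352297  0.08709617] [ 0.00390749 -0.03000655  0.16559279]
side roller 198 [0.00700268 0.01881084 0.25163002] [-0.00395255  0.00572309  0.2387842 ] [0.02870221 0.02988153 0.25769228]
-132 8 -122.5 0.095 0.037
-120 55 -113.1 0.095 0.041
-108 89 -101.8 0.095 0.045
-96 103 -89.9 0.095 0.045
-84 93 -78.2 0.095 0.044
-72 71 -66.8 0.095 0.041
-60 12 -58.3 0.095 0.038
-48 28 -40.4 0.095 0.05
-36 71 -29.0 0.064 0.057
-24 89 -17.3 0.061 0.052
-12 87 -6.1 0.07 0.042
0 16 3.3 0.071 0.04
36 59 46.6 0.083 0.048
48 85 50.5 0.086 0.055
reel 299 [-0.02102477 -0.04538096  0.06059705] [-0.00458848 -0.03007679  0.16352979]
(594, 1080, 3)
```

View pics/crops1.png

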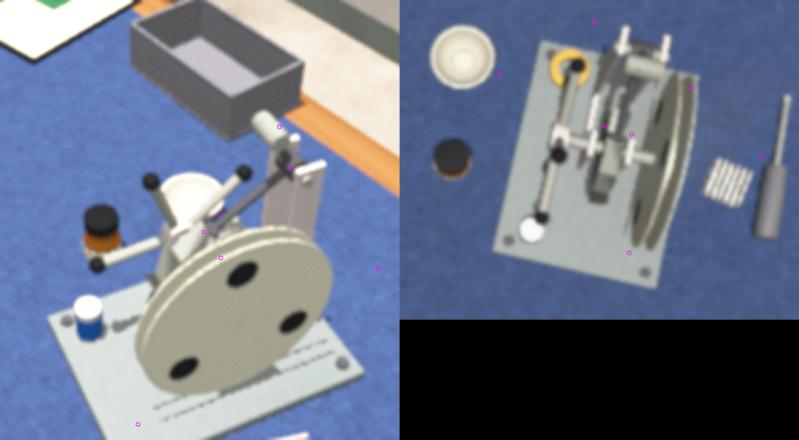

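The first fit picked up outliers, so I'll refit on the plate's largest component.

```bash
python3 - <<'E'
s=open('fit2.py').read()
s=s.replace("r=cv2.minAreaRect","n,l,st,_=cv2.connectedComponentsWithStats(m,connectivity=4); m=(l==1+st[1:,4].argmax())\nr=cv2.minAreaRect").replace("(z>0.006)","(z>0.0075)").replace("(sat<50)","(sat<45)")
s=s.replace("c=np.array(r[0])","print(cv2.boxPoints(r));c=np.array(r[0])")
s=s.replace("[-.025,0,.248]","[.05,0,.248]")
open('fit2.py','w').write(s)
E
python3 fit2.py
```

```text
((582.2246704101562, -102.8086166381836), (179.1300048828125, 238.70924377441406), 75.66600036621094)
[[ 444.41174  -160.03627 ]
 [ 675.6897   -219.13446 ]
 [ 720.0376    -45.580963]
 [ 488.75964    13.517227]]
[ 0.58222467 -0.10280862] -14.333999633789062
top roller 211 [0.05337419 0.01036741 0.25526816] [ 0.04548273 -0.00625365  0.24347284] [0.06331496 0.02593762 0.26024618]
-168 15 -164.6 0.081 0.061
-96 115 -88.8 0.084 0.055
-24 70 -17.4 0.089 0.056
36 41 46.8 0.086 0.059
48 91 49.9 0.091 0.059
108 13 118.2 0.082 0.064
reel 1621 [-0.07973963 -0.05575513  0.0604011 ] [ 0.09450239 -0.0305952   0.19993696]
side roller 242 [0.05376793 0.00630538 0.25161284] [ 0.04643692 -0.0069298   0.2387842 ] [0.06680998 0.02684434 0.25769228]
-168 6 -163.4 0.078 0.059
-96 137 -90.6 0.084 0.052
-24 127 -18.0 0.087 0.054
48 155 51.5 0.09 0.058
reel 5107 [-0.07949459 -0.05690679  0.06002651] [ 0.09709494 -0.0325332   0.19838231]
(594, 1080, 3)
```

```bash
cat > model.py <<'E'
from h import *
from scipy.optimize import least_squares
def cyl(P,c,ax,r,hl):   # sdf of a capped cylinder
    d=P-c; t=d@ax; rad=np.linalg.norm(d-t[:,None]*ax,axis=1)
    q=np.stack([rad-r,abs(t)-hl],-1)
    return np.minimum(q.max(1),0)+np.linalg.norm(np.maximum(q,0),axis=1)
Y=np.array([0,1.,0])
def toS(P,p): 
    c,s=np.cos(p[2]),np.sin(p[2]); d=P-[p[0],p[1],0]
    return np.stack([c*d[:,0]+s*d[:,1],-s*d[:,0]+c*d[:,1],d[:,2]],-1)
def spokes(S,w):
    o=[]
    for k in range(5):
        a=-np.radians(18)+w+k*np.radians(72); ax=np.array([np.sin(a),0,np.cos(a)]); c=np.array([0,.05,.11])
        o+=[cyl(S,c+ax*.04,ax,.005,.04), np.linalg.norm(S-c-ax*.08,axis=1)-.008]
    return np.min(o,0)
def roller(S,pw):
    a=pw-np.radians(30); ax=np.array([np.sin(a),0,np.cos(a)]); c=np.array([.075,0,.205])+.05*ax
    return np.minimum(cyl(S,c,Y,.009,.016),np.linalg.norm(S-c-np.clip((S-c)@ax,-.035,0)[:,None]*ax,axis=1)-.004)
def reel(S): return cyl(S,np.array([0,-.052,.11]),Y,.088,.008)
def pts(cams,base,w,pw,tol=.012):
    out=[[],[],[]]
    for c in cams:
        W=cloud(c).reshape(-1,3); W=W[np.isfinite(W).all(1)&(W[:,2]>.05)]; S=toS(W,base)
        out[0].append(W[(reel(S)<tol)&(S[:,1]<-.032)])
        h=np.hypot(S[:,0],S[:,2]-.11)
        out[1].append(W[(spokes(S,w)<tol)&(h>.03)&(S[:,1]>.035)])
        out[2].append(W[(roller(S,pw)<tol)&(S[:,2]>.222)])
    return out
def fit(cams,base,w=0,pw=0,free=True):
    for it in range(3):
        D=pts(cams,base,w,pw)
        def res(x):
            b=x[2:] if free else base
            r=[]
            for g,f in zip(D,(reel,lambda S:spokes(S,x[0]),lambda S:roller(S,x[1]))):
                for W in g:
                    if len(W): r.append(f(toS(W,b))/np.sqrt(len(W))*10)
            return np.concatenate(r)
        x0=[w,pw,*base] if free else [w,pw]
        s=least_squares(res,x0,loss='soft_l1',f_scale=.0015,x_scale=[.1,.1,.01,.01,.1][:len(x0)])
        w,pw=s.x[:2]
        if free: base=s.x[2:]
    for g,f in zip(D,(reel,lambda S:spokes(S,w),lambda S:roller(S,pw))):
        print([(len(W),float(np.round(np.mean(np.abs(f(toS(W,base))))*1000,2))) for W in g if len(W)],end=' ')
    print('wheel %.3f pawl %.3f base'%(w,pw),base)
    return w,pw,base
E
python3 - <<'E'
from model import *
import pickle
C=pickle.load(open('c1.pkl','rb'))
b0=[.588,-.098,np.radians(-12.5)]
for cs in (C,C[:1],C[1:]): w,p,b=fit(cs,b0,0,0); (cs is C) and np.save('stand.npy',b)
b=np.load('stand.npy')
W=cloud(C[1]);img=C[1]['image'].astype(int)
# plate edges check
S=toS(W.reshape(-1,3),b).reshape(420,560,3); v,u=np.mgrid[:420,:560]
m=(abs(S[...,2]-.012)<.004)&(abs(S[...,0])<.13)&(abs(S[...,1])<.1)&((img.max(-1)-img.min(-1))<45)
print(np.percentile(S[m][:,:2],[.5,2,98,99.5],axis=0))
E
```

```text
[(5350, 0.74), (1680, 1.09)] [(558, 0.96), (454, 1.04)] [(254, 0.93), (218, 0.9)] wheel -0.050 pawl -0.007 base [ 0.59028887 -0.09633498 -0.20475213]
[(5350, 0.7)] [(562, 0.88)] [(254, 0.65)] wheel -0.059 pawl -0.034 base [ 0.59214048 -0.09649901 -0.20231836]
[(1678, 1.03)] [(451, 0.87)] [(218, 0.76)] wheel -0.046 pawl 0.011 base [ 0.58881791 -0.09635375 -0.20715318]
[[-0.12036654 -0.08854432]
 [-0.11847857 -0.08234538]
 [ 0.11284242  0.08740466]
 [ 0.11744596  0.0889252 ]]
```

Emit:
{"name": "play_rows", "arguments": {"steps": [[[-3.7,-3.05,-0.9,0,0],[-3.7,-3.05,-0.9,0,0],[-3.7,-3.05,-0.9,0,0],[-3.7,-3.05,-0.9,0,0],[-3.7,-3.05,-0.9,0,0],[-3.7,-3.05,-0.9,0,0],[-3.7,-3.05,-0.9,0,0],[-3.7,-3.05,-0.9,0,0],[-3.7,-3.05,-0.9,0,0],[-3.7,-3.05,-0.9,0,0],[-3.7,-3.05,-0.4,0,0],[-3.7,-3.05,0,0,0],[-3.7,-3.05,0,0,0],[-3.7,-3.05,0,0,0],[-3.7,-3.05,0,0,0],[-3.7,-3.05,0,0,0],[0,0,0,0.185,0],[0,0,0,0.185,0],[0,0,0,0.185,0],[0,0,0,0.185,0]]], "force": 10}}

```text
t: 2.6
tool_pos: [0.6022, -0.0795, 0.3301]
orientation: [0.525, 0.851, -0.0, -0.0]
force: [0.3, -0.3, -0.2]
gripper_width: 0.0005
```

Emit:
{"name": "play_rows", "arguments": {"steps": [[[0,0,0,0.185,0],[0,0,0,0.185,0],[0,0,0,0.185,0],[0,0,0,0.122,0],[0,0,0,0,0],[0,0,0,0,0]]]}}

```text
t: 3.35
tool_pos: [0.6023, -0.0795, 0.3303]
orientation: [0.775, 0.632, -0.0, -0.0]
force: [-0.3, 0.5, -0.4]
gripper_width: 0.0008
```

```bash
cat > st.py <<'E'
from model import *
from scipy.spatial.transform import Rotation as Ro
import sys
s=readout.state(); b=np.load('stand.npy')
M=Ro.from_quat(s['orientation']).as_matrix()
print('t',s['t'],'stand xyz',toS(s['tool_pos'][None],b)[0].round(4),'tool y yaw-stand',np.degrees(np.arctan2(M[1,1],M[0,1])-b[2]).round(2),'z',M[:,2].round(3),'F',s['force'].round(2),'q',s['joint_positions'].round(2),s['gripper_width'])
if len(sys.argv)>1:
    C=[cap('side',sys.argv[1]+'_s.png'),cap('top',sys.argv[1]+'_t.png')]
    w,p=map(float,sys.argv[2:4])
    for cs in (C,C[:1],C[1:]):
        try: fit(cs,b,w,p,False)
        except Exception as e: print(e)
E
python3 st.py
```

```text
t 3.35 stand xyz [0.0083 0.0189 0.3303] tool y yaw-stand 0.15 z [-0.  0. -1.] F [-0.29  0.54 -0.38] q [-0.54  0.32  0.78  1.39 -0.22  1.53  0.02] 0.0007837507582423911
```

Emit:
{"name": "play_rows", "arguments": {"steps": [[[0,0,2.8,0,0],[0,0,2.8,0,0],[0,0,2.8,0,0],[0,0,0,0,0],[0,0.5,0,0,0],[0,0.5,0,0,0],[0,0.5,0,0,0],[0,0.35,0,0,0],[0,0.35,0,0,0],[0,0.35,0,0,0],[0,0.35,0,0,0],[0,0.35,0,0,0],[0,0.35,0,0,0],[0,0.35,0,0,0],[0,0.35,0,0,0],[0,0.35,0,0,0],[0,0.35,0,0,0],[0,0.35,0,0,0],[0,0.35,0,0,0],[0,0.35,0,0,0]]]}}

```text
t: 5.85
tool_pos: [0.6619, -0.0919, 0.2465]
orientation: [0.776, 0.631, 0.0, -0.0]
force: [0.6, -0.1, -0.5]
gripper_width: 0.0007
```

Emit:
{"name": "play_rows", "arguments": {"steps": [[[0,0.2,0,0,0],[0,0,0,0,0],[0,0,0,0,0],[0,0,0,0,0]]]}}

```text
t: 6.35
tool_pos: [0.6635, -0.0923, 0.2466]
orientation: [0.776, 0.631, 0.0, -0.0]
force: [-0.1, -0.3, 0.2]
gripper_width: 0.0004
```

```bash
python3 st.py p1 -0.05 1.4
```

```text
t 6.35 stand xyz [0.0709 0.0189 0.2466] tool y yaw-stand -0.01 z [ 0.  0. -1.] F [-0.14 -0.28  0.2 ] q [-0.43  0.5   0.74  1.35 -0.34  1.42  0.09] 0.0004496159411265209
[(5352, 0.74)] [(564, 0.85)] [(296, 0.78)] wheel -0.073 pawl 1.238 base [ 0.59028887 -0.09633498 -0.20475213]
[(5352, 0.74)] [(564, 0.85)] [(296, 0.78)] wheel -0.073 pawl 1.238 base [ 0.59028887 -0.09633498 -0.20475213]
need at least one array to concatenate
```

View pics/p1_s.png

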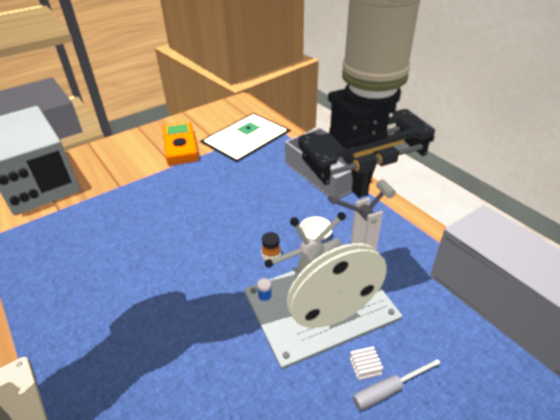

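Emit:
{"name": "play_rows", "arguments": {"steps": [[[0.95,0,0,0,0],[0.95,0,0,0,0],[0.95,0,0,0,0],[0.95,0,0,0,0],[0,0,-2.1,0,0],[0,0,-2.1,0,0],[0,0,-2.1,0,0],[0,0,-2.1,0,0],[0,-2.5,0,0,0],[0,-2.5,0,0,0],[0,-2.5,0,0,0],[0,-2.5,0,0,0],[0,-2.5,0,0,0],[0,-1.2,0,0,0],[0,0,0,0,0],[0,0,0,0,0]]]}}

```text
t: 8.45
tool_pos: [0.5378, -0.0272, 0.3305]
orientation: [0.776, 0.631, 0.0, 0.0]
force: [0.0, 0.2, 0.0]
gripper_width: 0.0007
```

```bash
python3 st.py p2 -0.05 1.4
```

```text
t 8.45 stand xyz [-0.0655  0.057   0.3305] tool y yaw-stand -0.01 z [ 0. -0. -1.] F [0.   0.17 0.03] q [-0.73  0.11  0.77  1.57 -0.07  1.49 -0.17] 0.0006648445300480606
[(5342, 0.73)] [(567, 0.89)] [(280, 0.71)] wheel -0.073 pawl 1.424 base [ 0.59028887 -0.09633498 -0.20475213]
[(5342, 0.73)] [(567, 0.89)] [(280, 0.71)] wheel -0.073 pawl 1.424 base [ 0.59028887 -0.09633498 -0.20475213]
need at least one array to concatenate
```

Emit:
{"name": "play_rows", "arguments": {"steps": [[[0,0,3.6,0,0],[0,0,3.6,0,0],[0,0,3.6,0,0],[0,0,3.6,0,0],[0,0.5,0,0,0],[0,0.5,0,0,0],[0,0.3,0,0,0],[0,0.3,0,0,0],[0,0.3,0,0,0],[0,0.3,0,0,0],[0,0.3,0,0,0],[0,0.3,0,0,0],[0,0.3,0,0,0],[0,0.3,0,0,0],[0,0.3,0,0,0],[0,0.3,0,0,0],[0,0.3,0,0,0],[0,0.3,0,0,0],[0,0.3,0,0,0],[0,0.2,0,0,0]]]}}

```text
t: 11.05
tool_pos: [0.5873, -0.0376, 0.1865]
orientation: [0.776, 0.631, 0.0, -0.0]
force: [-0.7, 0.2, 0.2]
gripper_width: 0.0008
```

```bash
python3 st.py p3 0.4 1.4
```

```text
t 11.05 stand xyz [-0.0149  0.0569  0.1865] tool y yaw-stand -0.02 z [ 0.  0. -1.] F [-0.73  0.2   0.25] q [-0.62  0.34  0.75  1.66 -0.24  1.23 -0.02] 0.0008018431044027785
[(5352, 0.73)] [(756, 1.95)] [(278, 0.71)] wheel 0.314 pawl 1.425 base [ 0.59028887 -0.09633498 -0.20475213]
[(5352, 0.73)] [(756, 1.95)] [(278, 0.71)] wheel 0.314 pawl 1.425 base [ 0.59028887 -0.09633498 -0.20475213]
need at least one array to concatenate
```

View pics/p3_s.png

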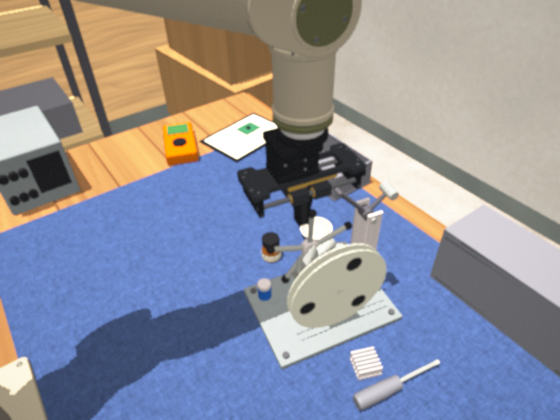

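Emit:
{"name": "play_rows", "arguments": {"steps": [[[0,-0.8,0,0,0],[0,-1.2,0,0,0],[0,-1.5,0,0,0],[0,-1,0,0,0],[0,0,0,0,0]]]}}

```text
t: 11.78
tool_pos: [0.5425, -0.028, 0.1868]
orientation: [0.776, 0.631, 0.001, -0.0]
force: [-0.0, -0.5, 0.4]
gripper_width: 0.0002
```

```bash
python3 st.py p4 0.35 1.4
```

```text
t 11.775 stand xyz [-0.0607  0.0572  0.1868] tool y yaw-stand 0.02 z [ 0.     0.001 -1.   ] F [-0.03 -0.5   0.42] q [-0.7   0.22  0.76  1.78 -0.16  1.21 -0.09] 0.00024370037674893553
[(5349, 0.73)] [(659, 0.89)] [(280, 0.91), (249, 1.07)] wheel 0.346 pawl 1.402 base [ 0.59028887 -0.09633498 -0.20475213]
[(5349, 0.73)] [(659, 0.89)] [(280, 0.69)] wheel 0.346 pawl 1.425 base [ 0.59028887 -0.09633498 -0.20475213]
[] [] [(249, 0.91)] wheel 0.350 pawl 1.383 base [ 0.59028887 -0.09633498 -0.20475213]
```

Emit:
{"name": "play_rows", "arguments": {"steps": [[[0,0.8,0,0,0],[0,1,0,0,0],[0,1,0,0,0],[0,0.6,0,0,0],[0,0.3,0,0,0],[0,0.25,0,0,0],[0,0.25,0,0,0],[0,0.25,0,0,0],[0,0.25,0,0,0],[0,0.25,0,0,0],[0,0.25,0,0,0],[0,0.25,0,0,0],[0,0,0,0,0],[0,0,0,0,0],[0,-0.8,0,0,0],[0,-1.2,0,0,0],[0,-1.5,0,0,0],[0,-1,0,0,0],[0,0,0,0,0]]]}}

```text
t: 14.25
tool_pos: [0.5518, -0.0299, 0.1868]
orientation: [0.776, 0.631, 0.001, -0.0]
force: [0.2, -0.4, -0.3]
gripper_width: 0.0005
```

```bash
python3 st.py p5 0.45 1.4
```

```text
t 14.25 stand xyz [-0.0512  0.0572  0.1868] tool y yaw-stand 0.02 z [ 0.     0.001 -1.   ] F [ 0.21 -0.44 -0.28] q [-0.68  0.25  0.76  1.76 -0.18  1.21 -0.08] 0.0005283074937668446
[(5359, 0.73)] [(707, 0.9)] [(284, 0.86), (231, 1.08)] wheel 0.463 pawl 1.401 base [ 0.59028887 -0.09633498 -0.20475213]
[(5359, 0.73)] [(707, 0.9)] [(284, 0.62)] wheel 0.463 pawl 1.425 base [ 0.59028887 -0.09633498 -0.20475213]
[] [] [(231, 0.92)] wheel 0.450 pawl 1.384 base [ 0.59028887 -0.09633498 -0.20475213]
```

Emit:
{"name": "play_rows", "arguments": {"steps": [[[0,0,-3.6,0,0],[0,0,-3.6,0,0],[0,0,-3.6,0,0],[0,0,-3.6,0,0],[-0.5,2.5,0,0,0],[-0.5,2.5,0,0,0],[-0.5,2.5,0,0,0],[-0.5,2.5,0,0,0],[-0.5,2.5,0,0,0],[-0.5,2.5,0,0,0],[-0.5,2.5,0,0,0],[-0.3,2.5,0,0,0],[0,0,0,0,0],[0,0,0,0,0]]]}}

```text
t: 16.1
tool_pos: [0.7403, -0.1084, 0.3302]
orientation: [0.776, 0.631, -0.0, -0.0]
force: [-0.2, -0.8, -0.3]
gripper_width: 0.0006
```

```bash
python3 st.py p6 0.46 1.4
```

```text
t 16.1 stand xyz [0.1493 0.0187 0.3302] tool y yaw-stand -0.02 z [-0. -0. -1.] F [-0.17 -0.76 -0.3 ] q [-0.27  0.7   0.75  0.9  -0.46  1.68  0.09] 0.0006281282945523736
[(5355, 0.72)] [(703, 0.92)] [(284, 0.67)] wheel 0.464 pawl 1.426 base [ 0.59028887 -0.09633498 -0.20475213]
[(5355, 0.72)] [(703, 0.92)] [(284, 0.67)] wheel 0.464 pawl 1.426 base [ 0.59028887 -0.09633498 -0.20475213]
need at least one array to concatenate
```

Emit:
{"name": "play_rows", "arguments": {"steps": [[[0,0,2.9,0,0],[0,0,2.9,0,0],[0,0,2.9,0,0],[0,0,0,0,0],[0,-0.5,0,0,0],[0,-0.5,0,0,0],[0,-0.35,0,0,0],[0,-0.35,0,0,0],[0,-0.35,0,0,0],[0,-0.35,0,0,0],[0,-0.35,0,0,0],[0,-0.35,0,0,0],[0,-0.35,0,0,0],[0,-0.35,0,0,0],[0,-0.35,0,0,0],[0,-0.35,0,0,0],[0,-0.35,0,0,0],[0,-0.35,0,0,0],[0,0,0,0,0],[0,0,0,0,0]]]}}

```text
t: 18.7
tool_pos: [0.6896, -0.0976, 0.2435]
orientation: [0.776, 0.631, 0.0, -0.0]
force: [-0.8, 0.2, -0.4]
gripper_width: 0.0006
```

```bash
python3 st.py p7 0.46 0
```

```text
t 18.7 stand xyz [0.0975 0.0189 0.2435] tool y yaw-stand -0.01 z [ 0.  0. -1.] F [-0.76  0.16 -0.39] q [-0.41  0.58  0.77  1.27 -0.39  1.45  0.12] 0.0006235323128397845
[(5354, 0.72)] [(603, 0.9)] [(254, 0.9)] wheel 0.458 pawl 0.016 base [ 0.59028887 -0.09633498 -0.20475213]
[(5354, 0.72)] [(603, 0.9)] [(254, 0.9)] wheel 0.458 pawl 0.016 base [ 0.59028887 -0.09633498 -0.20475213]
need at least one array to concatenate
```

View pics/p7_s.png

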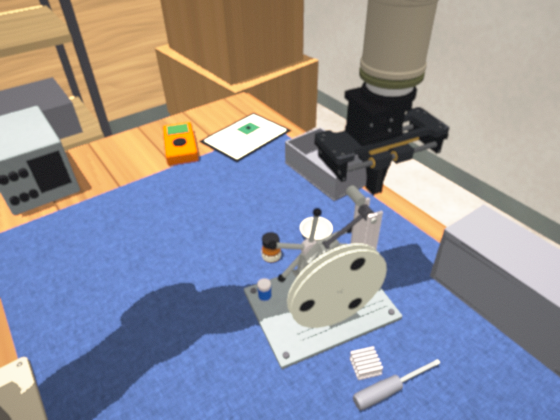

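Emit:
{"name": "play_rows", "arguments": {"steps": [[[0,1,0,0,0],[0,1,0,0,0],[0,0,-3,0,0],[0,0,-4,0,0],[0,0,-4,0,0],[5,0,0,0,0],[5,0,0,0,0],[5,0,0,0,0],[5,0,0,0,0],[5,0,0,0,0],[5,0,0,0,0],[0,0,0,0,0],[0,0,0,0,0]]]}}

```text
t: 20.42
tool_pos: [0.7706, 0.1912, 0.3528]
orientation: [0.776, 0.631, -0.001, 0.0]
force: [0.5, -0.7, 0.9]
gripper_width: 0.0005
```

```bash
python3 st.py p8 0.46 0
python3 - <<'E'
from model import *
import pickle
C=pickle.load(open('c1.pkl','rb')); b=np.load('stand.npy')
for cs in (C,C[:1],C[1:]): fit(cs,b,0,0,False)
t=cv2.imread('pics/p8_t.png')[140:300,230:430]; s=cv2.imread('pics/p8_s.png')[170:340,230:430]
f=lambda i:cv2.resize(i,(400,340),interpolation=cv2.INTER_CUBIC)
cv2.imwrite('pics/p8c.png',np.hstack([f(s),f(t)]))
E
```

```text
t 20.425 stand xyz [0.1181 0.3182 0.3528] tool y yaw-stand -0.04 z [-0.001 -0.001 -1.   ] F [ 0.52 -0.72  0.91] q [-0.52  0.84  0.71  0.58 -0.52  1.82 -0.34] 0.00045700698233887207
[(5361, 0.73), (1681, 1.08)] [(603, 0.92), (450, 0.9)] [(254, 0.93), (217, 0.86)] wheel 0.459 pawl 0.008 base [ 0.59028887 -0.09633498 -0.20475213]
[(5361, 0.73)] [(603, 0.92)] [(254, 0.91)] wheel 0.461 pawl 0.016 base [ 0.59028887 -0.09633498 -0.20475213]
[(1681, 1.08)] [(450, 0.9)] [(217, 0.85)] wheel 0.458 pawl 0.004 base [ 0.59028887 -0.09633498 -0.20475213]
[(5350, 0.74), (1680, 1.09)] [(558, 0.96), (454, 1.04)] [(254, 0.93), (218, 0.9)] wheel -0.050 pawl -0.007 base [ 0.59028887 -0.09633498 -0.20475213]
[(5350, 0.74)] [(558, 0.96)] [(254, 0.92)] wheel -0.047 pawl 0.002 base [ 0.59028887 -0.09633498 -0.20475213]
[(1680, 1.09)] [(454, 1.04)] [(218, 0.89)] wheel -0.051 pawl -0.011 base [ 0.59028887 -0.09633498 -0.20475213]
```

View pics/p8c.png

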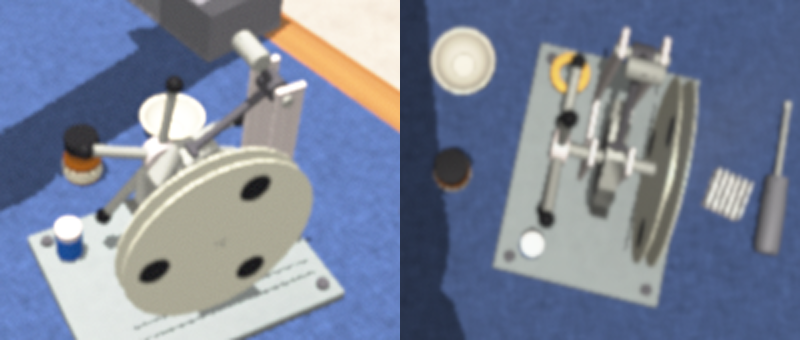

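```bash
python3 -c "
from rig import manip; print(manip.close_job())"
```

```text
the job is handed in; nothing more can be done
None
```

The reel is backed off by one notch, the pawl is back down between the teeth, and the job is handed in at about 20.5 s of the 54 s allowed.

- **Pawl back:** with the closed fingertips I pushed the weight roller over to its stop. It read 1.42 rad and stayed there while I turned the wheel.
- **Wheel:** I pushed the top spoke in two short, measured pushes. The wheel went from −0.05 to 0.46 rad, inside the 0.35 to 0.62 window. The two cameras agreed to 0.003 rad.
- **Pawl forward:** I pushed the roller forward and the pawl fell home under its own weight. It read 0.008 rad (side camera 0.016, top camera 0.004), against −0.007 rad when seated at the start. The 0.015 rad difference is about 1 mm at the nose, close to the measurement noise. I did not press the pawl down further.
- **Surroundings:** in the last pictures the gripper was clear of the stand. By eye, the loose things around it looked unmoved.
- **Failed or disagreeing checks:**
    - My first two stand fits were wrong or rough, and I replaced them before moving.
    - The gripper spoiled the wheel reading taken during the first push, so I backed off and measured again.
    - The top camera was blocked during several of the mid-task checks.

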